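# Take the safety caps off the tubs in the covered rack

### The job

The tubs in the rack are to be refilled: fold the clear cover well back, past upright, take the squeeze-and-turn safety cap off every tub that still has one (squeeze its two side tabs and turn it counter-clockwise) and lay all the caps in the flat aluminium tray. Then fold the cover fully down again over the open tubs; do not push the other things on the bench about.

Things in the scene. Friction and masses are not known exactly. Their poses are not given: they have to be found in the camera images.
- rack: fixed steel rack, 120 x 330 mm, that holds three square white tubs (88 mm square, shoulders 55 mm high) in a row along its y, 110 mm apart, the middle one at its origin (centre of the underside). Necks are 32 mm wide and reach 81 mm high. Does not move
- cover (a joint): angle (rad) of the clear dust cover over the caps, hinged along the rack's back: 0 fully down and level, growing as it folds up and back (1.57 upright, stop at 2.6). Stiff: about 0.4 N m of hinge friction, stays where it is left. Panel 4 mm thick, 300 mm wide along rack y, reaching 102 mm from the hinge; down, it lies 115 mm above the bench
- cover_bar (a point): middle of the cover's round steel pull bar, 10 mm thick, along rack y, in the plane of the cover 147 mm from the hinge, 40 mm clear of the cover's edge; 120 mm of bar is free between its two arms
- cover_hinge (a point): middle of the cover's hinge line, 115 mm above the bench; the line runs along rack y, 60 mm behind (rack +x of) the row of tubs, and the bar moves on a circle of 147 mm about it, so an open cover stands up to 267 mm high behind the tubs
- tray: loose flat aluminium tray, 240 (x) x 170 (y) mm, floor 3 mm thick, lip 13 mm high, empty at the start; origin centre of the underside. 0.6 kg
- battery_a: bystander: black tool battery pack, 100 x 50 x 44 mm; origin centre of the underside
- jar_nuts: bystander: small jar, 48 mm wide, 74 mm high; origin centre of the underside
- flux_tin: bystander: round tin, 56 mm wide, 20 mm high; origin centre of the underside
- cap_a: cap of the tub at rack -y (absent if that tub is open already; else on its neck). Grey, 67 mm over its two tabs, 55 mm the other way, 38 mm high; 150 to 220 g; 1 to 2 mm loose. Origin on its axis at the bottom edge, z up. Tabs on its +y and -y sides: upright plates 16 mm wide, outer faces 33.5 mm from the axis, to be gripped 12 to 38 mm above the origin, all three caps alike
- cap_b: cap of the middle tub (or absent). As cap_a. Each tab moves 7 mm inward to a stop against a spring (4 N rising to 10 N; 53 mm over both tabs then). Posts 10 mm high on the tub's shoulder, beside the tab feet, block turning unless both tabs are pressed in by more than 4 mm; keep fingertips above the posts (cap origin + 10 mm)
- cap_c: cap of the tub at rack +y (or absent). As cap_a. With the tabs squeezed it turns about its axis counter-clockwise seen from above, not clockwise; after 48 degrees or more (54 is good, at most 100) it lifts straight off; before that its lugs hold it down. At the start the tab line (cap y) is turned -25 degrees from rack y

How it is judged:
By the outcome, as a careful person would: the job done as asked, in the order asked, and still so for the second after the job is handed in, with the robot touching nothing.
Of cap_a, cap_b, cap_c only 2 to 3 are there at a start; the rules pass over those that are not, and their reading is None.
At some moment in a run one of tray may be knocked a few centimetres aside while the robot is not near it.
It also fails if it takes over 210 s, if anything falls off the work surface, if the arm or the gripper's body presses on something with over 40 N, if the wrist force passes 120 N, or if a joint passes its speed limit or range.

### The arm

A 6-joint arm with a two-finger parallel gripper is mounted at the origin on a cart in front of the work surface, level with it; the furniture and walls round the work are solid. World frame = base frame: x ahead of the robot, y to its left, z up, the work surface at z = 0. Lengths are in m, angles in rad, forces in N, time in s.
With the tool pointing down it reaches from about 0.35 to 0.95 m from the base axis. Payload 17.4 kg.
Tool frame: the origin (TCP) lies at the very end of the fingers, on their centre line; the grasp point (between the pads) lies 19 mm behind it (r.tcp_to_grasp is the distance from the TCP to the grasp point, in m); z points along the fingers, y is the line along which they close (so a half turn about z gives the same grasp; the last joint's range is limited). The gripper opens to 93 mm and grips with 3 to 60 N. Pads are 15 mm wide; open, the fingers measure 128 mm over their backs; the gripper's body (75 mm by 188 mm) begins 65 mm behind the grasp point.
Start: joints at [-1.216, 0.116, 1.442, -0, 1.584, -0.038], TCP at [0.258, -0.624, 0.219] pointing down, gripper open.
Joint ranges: [-2.83, 2.83], [-0.83, 2.19], [0.07, 2.5], [-1.14, 4.28], [0.01, 3], [-2.97, 2.97]. Speed limits (rad/s): [1.89, 1.89, 2.22, 3.14, 3.14, 3.14].

### API

Orientations are given as a unit quaternion [x, y, z, w].
In Python, from cell import r, planner, capture, job_done gives the robot as it stands. The module is installed in compiled form; this text tells all that it offers. Calls block until the motion is done:
- r.move_ptp(position, orientation): joint-space move of the TCP to a pose.
- r.movel(position, vel=0.15, ori=None): straight line of the TCP; ori=None keeps the orientation; vel is the mean speed in m/s.
- r.move_j(angles): joint-space move.
- r.set_gripper(opening, newtons=None): finger opening in m; newtons is the grip in N (None keeps the last); returns when the fingers have stopped.
- r.pause(seconds).
- planner.inverse_kinematics(position, orientation): joint angles nearest the present ones, or None.
- r.get_obs(): the state.
- capture(name): name is "scene" or "top" or "wrist"; returns a dict with "image" (420x560x3 uint8, red, green, blue), "K" (3x3 intrinsics, pixels), "extrinsics" (4x4, takes a point from camera to world coordinates); the wrist camera has in their place "tool_from_camera" (4x4, takes a point from camera to tool coordinates, whose origin is the TCP and whose axes are the flange's). Camera axes: x right, y down, z forward; pixel columns grow to the right and rows downward; lengths in m; the calibration is good to about 2 mm. A picture is of the moment at which its call begins: read the wrist's pose just before it. There is no depth.
A pose or a line that the arm cannot do raises r.PlanningError and nothing moves.
- job_done(): hands the job in, once; it reports no verdict.
The state is a dict: "t": time; "qpos": joint angles; "dq": joint speeds; "effort": joint torques, N m; "tool_pos": TCP position; "orientation": TCP orientation; "ft_force": force on the tool from outside, world axes, zero at the start; "wrist_torque": the same for the moment, N m; "grip_width": finger opening in m.
Only numpy, scipy, OpenCV 4.12 (cv2) and the standard library are available. Lean on these libraries where they do the work, as an engineer would, in place of code of your own. Each camera call takes 0.05 s, during which the arm holds its last target. There are 200 camera calls.

## Working session

There is one attempt and no reset: what is moved stays moved. The work goes in short steps, each a Python script; the robot and the scene stay as the last script left them, time stands still between calls to the robot, and variables do not carry over. Pictures are saved under pics/ and viewed, on a budget of 14 in all, crops included, one or two more only if the job needs it, and the job is handed in when it is done.

```bash
mkdir -p pics; ls
python3 - <<'E'
from cell import r,capture
import cv2,numpy as np
np.set_printoptions(precision=4,suppress=True)
for n in("scene","top"):
    c=capture(n); cv2.imwrite(f"pics/{n}0.png",c["image"][:,:,::-1]); print(n,c["K"],c["extrinsics"])
o=r.get_obs(); c=capture("wrist"); print(c["K"],c["tool_from_camera"]); print(o)
E
```

```text
pics
scene [[444.195    0.     277.1676]
 [  0.     444.195  208.9804]
 [  0.       0.       1.    ]] [[-0.6889 -0.3327  0.644  -0.233 ]
 [-0.7248  0.3214 -0.6094  0.6889]
 [-0.0042 -0.8866 -0.4625  0.6302]
 [ 0.      0.      0.      1.    ]]
top [[390.742    0.     281.6132]
 [  0.     390.742  210.4179]
 [  0.       0.       1.    ]] [[ 0.0111 -0.9816  0.1906  0.3832]
 [-0.9997 -0.0152 -0.0199 -0.0278]
 [ 0.0225 -0.1904 -0.9815  0.9455]
 [ 0.      0.      0.      1.    ]]
[[338.4141   0.     279.8456]
 [  0.     338.4141 204.8789]
 [  0.       0.       1.    ]] [[-0.0003 -0.9637 -0.267   0.075 ]
 [ 1.      0.     -0.0012  0.0003]
 [ 0.0012 -0.267   0.9637 -0.166 ]
 [ 0.      0.      0.      1.    ]]
{'t': 0.1, 'qpos': array([-1.2158,  0.1164,  1.4422, -0.    ,  1.584 , -0.0378]), 'dq': array([-0.0008, -0.0012, -0.0015,  0.0009, -0.0006, -0.0009]), 'effort': array([  0.0019, -72.2897, -62.3867,   0.0781,   0.0228,  -0.0001]), 'tool_pos': array([ 0.2583, -0.6234,  0.218 ]), 'orientation': array([ 0.9808,  0.1951, -0.0001, -0.0005]), 'ft_force': array([-0.1296, -0.3601,  0.1043]), 'wrist_torque': array([ 0.0644,  0.0029, -0.042 ]), 'grip_width': 0.09348663119442813}
```

View pics/scene0.png

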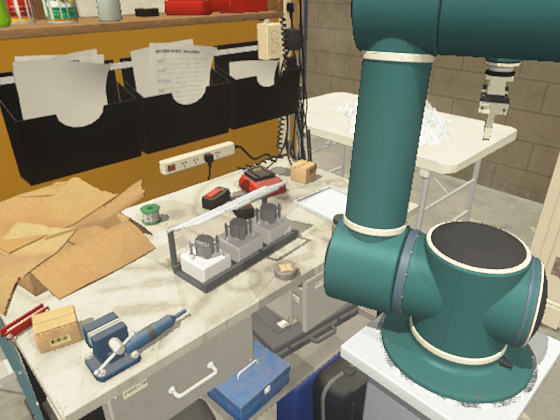

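View pics/top0.png

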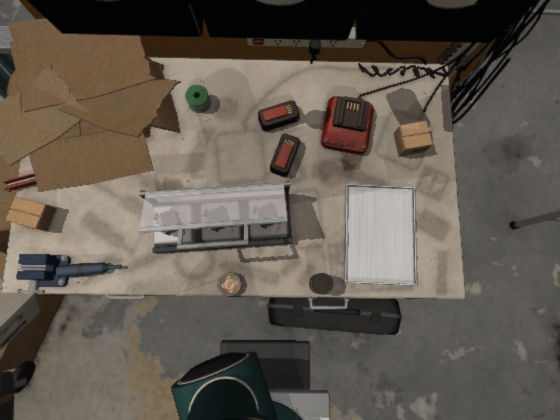

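The scene view shows the rack with three capped tubs at about (205..270, 215..260). The top view shows the rack at about (150-290, 185-250), the tray at (380,235), the jar at (320,284) and the tin at (231,285). I'll zoom in on both.

Run:
```python
import cv2,numpy as np
a=cv2.imread("pics/scene0.png")[165:295,155:315]; b=cv2.imread("pics/top0.png")[175:260,130:300]
a=cv2.resize(a,None,fx=4.4,fy=4.4,interpolation=cv2.INTER_CUBIC)[:, :]
b=cv2.resize(b,None,fx=4.7,fy=4.7,interpolation=cv2.INTER_CUBIC)
cv2.imwrite("pics/s0z.png",a);cv2.imwrite("pics/t0z.png",b)
```

```text
(no output)
```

View pics/s0z.png

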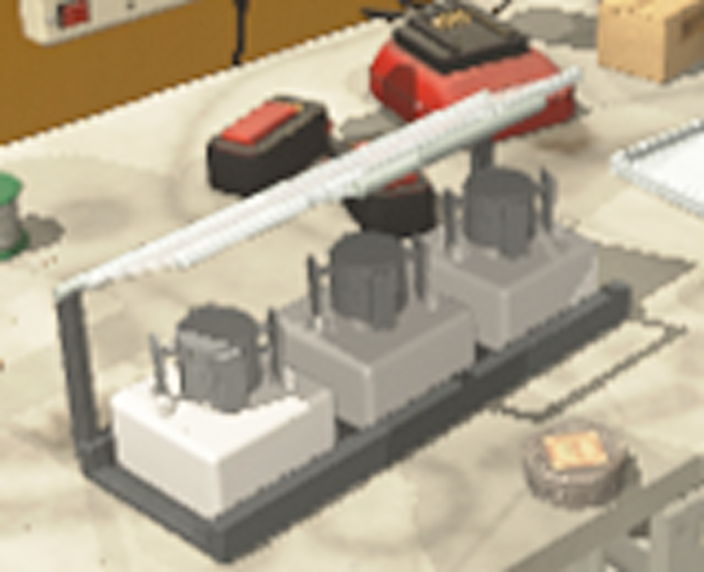

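View pics/t0z.png

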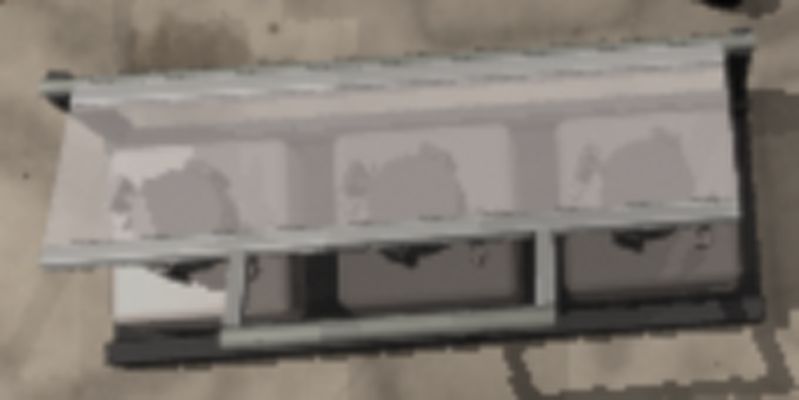

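All three caps are there and the cover is part open. Next I'll work out positions from these pixels.

```bash
cat > h.py <<'E'
from cell import r,planner,capture,job_done
import numpy as np,cv2
from scipy.spatial.transform import Rotation as R
np.set_printoptions(precision=4,suppress=True)
def cam(n):
    o=r.get_obs(); c=capture(n); E=c.get("extrinsics")
    if E is None:
        T=np.eye(4);T[:3,:3]=R.from_quat(o["orientation"]).as_matrix();T[:3,3]=o["tool_pos"]; E=T@c["tool_from_camera"]
    return c["image"],c["K"],np.array(E)
def save(n,im,f=1): cv2.imwrite(f"pics/{n}.png",cv2.resize(im[:,:,::-1],None,fx=f,fy=f))
def ray(K,E,u,v):
    d=E[:3,:3]@np.linalg.solve(K,[u,v,1.]); return E[:3,3],d
def onz(K,E,u,v,z):
    p,d=ray(K,E,u,v); return p+d*(z-p[2])/d[2]
def proj(K,E,P):
    q=np.linalg.inv(E)@np.append(P,1); q=K@q[:3]; return q[:2]/q[2]
def down(a,tilt=0): # tool down, closing line (tool y) along world angle a
    y=np.array([np.cos(a),np.sin(a),0]); z=np.array([0,0,-1.]); x=np.cross(y,z)
    return R.from_matrix(np.c_[x,y,z]).as_quat()
E
python3 - <<'E'
from h import *
im,K,E=cam("top")
f=lambda u,v:(130+u/4.7,175+v/4.7)
HL=onz(K,E,*f(40,88),.117);HR=onz(K,E,*f(752,38),.117);print("hinge",HL,HR,(HL+HR)/2,np.linalg.norm(HL-HR))
ax=(HL-HR);ax/=np.linalg.norm(ax);print("yaw",np.degrees(np.arctan2(-ax[0],ax[1])))
for n,p in dict(fl=(108,358),fr=(765,312)).items(): print(n,onz(K,E,*f(*p),.012))
H=(HL+HR)/2; fx=np.array([ax[1],-ax[0],0]) # rack +x
for p in((222,337),(388,325),(555,312)):
    o,d=ray(K,E,*f(*p)); H0=H*[1,1,0]+[0,0,.115]
    n=[]
    for phi in np.arange(0,1.5,.01):
        # rack-plane coords of the ray at bar height
        z=.115+.147*np.sin(phi); q=o+d*(z-o[2])/d[2]; n.append((abs((q-H0)@fx+.147*np.cos(phi)),phi,q))
    print("bar",min(n,key=lambda t:t[0]))
for n,(u,v,z) in dict(tin=(231,285,.01),jar=(320,284,.037),t1=(346,186,.013),t2=(413,187,.013),t3=(415,284,.013),t4=(347,281,.013),bat=(285,155,.03)).items(): print(n,onz(K,E,u,v,z))
E
```

```text
hinge [0.5761 0.2649 0.117 ] [ 0.6054 -0.0623  0.117 ] [0.5908 0.1013 0.117 ] 0.3285853317060699
yaw 5.124459722164749
fl [0.4615 0.2568 0.012 ]
fr [ 0.4893 -0.0744  0.012 ]
bar (np.float64(4.137549323557366e-05), np.float64(0.5), array([0.4562, 0.158 , 0.1855]))
bar (np.float64(0.00017542098278655605), np.float64(0.5), array([0.4621, 0.0901, 0.1855]))
bar (np.float64(9.955821098389661e-06), np.float64(0.5), array([0.4684, 0.0214, 0.1855]))
tin [0.3849 0.0699 0.01  ]
jar [ 0.3894 -0.1361  0.037 ]
t1 [ 0.6283 -0.2052  0.013 ]
t2 [ 0.6285 -0.3719  0.013 ]
t3 [ 0.3921 -0.3641  0.013 ]
t4 [ 0.3972 -0.2028  0.013 ]
bat [ 0.6998 -0.0532  0.03  ]
```

Run:
```python
from h import *
a=np.radians(5.1)
print(planner.inverse_kinematics([.46,.09,.28],down(a)),planner.inverse_kinematics([.46,.09,.28],down(a+np.pi)))
r.move_ptp([.462,.09,.28],down(a))
r.set_gripper(.026,10)
im,K,E=cam("wrist"); save("w1",im)
for d in(-.06,0,.06): print(proj(K,E,np.array([.4621,.0901,.1855])+d*np.array([-.089,.996,0])))
print(proj(K,E,r.get_obs()["tool_pos"]+[0,0,-.075]))
```

```text
[ 0.1388 -0.3496  1.7694 -0.      1.7218  0.0498] None
[278.9542 275.5497]
[278.871  207.4503]
[278.7774 130.8211]
[278.653 214.739]
```

View pics/w1.png

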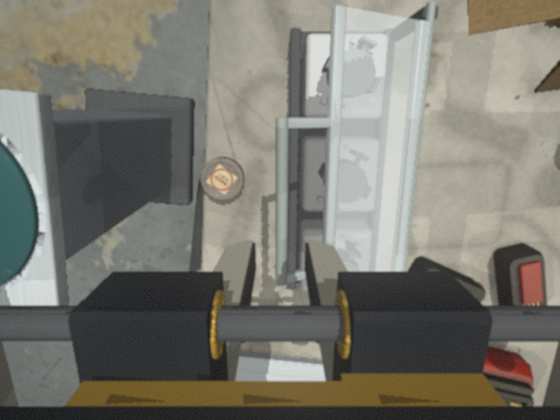

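The bar runs from about (282,127) to (290,278), midway between the fingers (about 6 px to the right of where I predicted). I'll cast those pixels, then correct and grip.

Run:
```python
from h import *
im,K,E=cam("wrist")
P=[onz(K,E,*p,.1855) for p in((282.5,130),(286,205),(290,278))];print(P)
d=P[0]-P[2];print(np.degrees(np.arctan2(-d[0],d[1])),np.linalg.norm(d))
# hinge line & rack front edge seen from here
h=[onz(K,E,*p,.115) for p in((432,12),(404,262))];d=h[0]-h[1];print(h,np.degrees(np.arctan2(-d[0],d[1])))
h=[onz(K,E,*p,.012) for p in((290,35),(289,110))];d=h[0]-h[1];print(h,np.degrees(np.arctan2(-d[0],d[1])))
```

```text
[array([0.4595, 0.1507, 0.1855]), array([0.4676, 0.0926, 0.1855]), array([0.477 , 0.0289, 0.1855])]
8.167747821374233 0.1230916443331125
[array([0.5818, 0.2595, 0.115 ]), array([0.6016, 0.0218, 0.115 ])] 4.7757389311992915
[array([0.4605, 0.2508, 0.012 ]), array([0.4674, 0.1667, 0.012 ])] 4.70033515880712
```

```bash
cat >> h.py <<'E'
YAW=np.radians(5.0); RX=np.array([np.cos(YAW),np.sin(YAW),0]); RY=np.array([-np.sin(YAW),np.cos(YAW),0])
H=np.array([.591,.101,.115]); G=np.array([0,0,.019])
def bar(phi): return H+.147*(-np.cos(phi)*RX+np.array([0,0,np.sin(phi)]))
def F(): o=r.get_obs(); return o["ft_force"],o["grip_width"],o["t"]
E
python3 - <<'E'
from h import *
b=np.array([.4655,.0905,.1855])
q=down(YAW)
r.movel(b-G+[0,0,.06],ori=q); r.movel(b-G,vel=.08); print(F())
r.set_gripper(0.0,15); print(F(),r.get_obs()["tool_pos"])
for phi in (.6,.75):
    r.movel(bar(phi)-G,vel=.06); print(phi,F())
im,K,E=cam("scene"); save("s2",im[100:330,100:400],2)
E
```

```text
(array([-0.9858,  0.5584,  0.2813]), 0.026151777613627136, 5.5)
(array([-26.4764,  -2.9606,  12.4212]), 0.00939747052433451, 5.975) [0.4633 0.0903 0.1668]
0.6 (array([-3.1448,  3.338 ,  5.0417]), 0.00964528053536397, 6.35)
0.75 (array([-10.2911,   3.5561,  11.4681]), 0.009309314894123136, 6.8667)
```

View pics/s2.png

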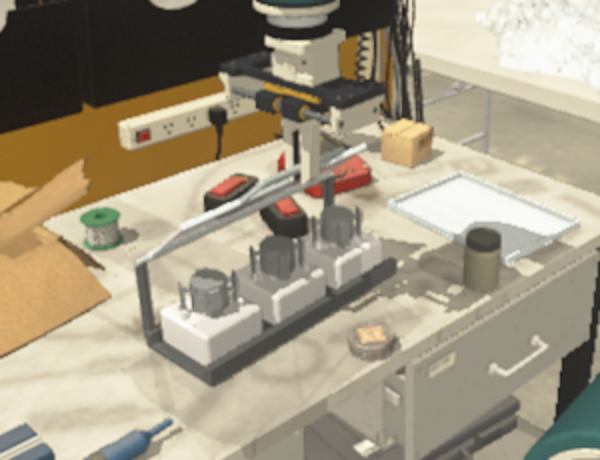

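The gripper holds the bar and the cover is following. I'll keep folding back.

Run:
```python
from h import *
for phi in np.arange(.9,2.41,.15):
    r.movel(bar(phi)-G,vel=.07); f=F(); print(round(phi,2),*f)
    if np.linalg.norm(f[0])>50 or f[1]<.006: print("STOP");break
```

```text
0.9 [-13.0512   1.953   17.6469] 0.008984760646282449 7.3833
1.05 [-6.8555  2.3138 15.3376] 0.00940277149079129 7.85
1.2 [-2.8113  2.0594 12.3859] 0.009334230480469566 8.3167
1.35 [0.6335 2.8919 8.384 ] 0.009362942065659616 8.7833
1.5 [1.5078 1.4532 5.0298] 0.009458311353029084 9.25
1.65 [2.4422 0.4302 3.9612] 0.009611217458641425 9.7167
1.8 [ 2.9216 -1.992   2.3387] 0.009140791882031714 10.1833
1.95 [ 3.1419 -3.1924 -0.0389] 0.009544326277785377 10.65
2.1 [ 3.4268 -2.6544  0.389 ] 0.00915522843236844 11.1167
2.25 [ 3.1823 -0.67    0.0276] 0.00941953851074739 11.5833
2.4 [ 4.2643 -1.5648  0.615 ] 0.009143973325380321 12.05
```

Run:
```python
from h import *
r.set_gripper(.03); p=bar(2.4)-G; r.movel(p+[0,0,.12]); print(F())
C=H-.06*RX; C[2]=.0
for d in(-.11,0,.11):
  for a in(70,124,-110,-56):
    print(d,a,planner.inverse_kinematics(C+d*RY+[0,0,.07],down(np.radians(a))))
for t,a in(((.5,-.28,.05),95),((.5,-.28,.05),-85)): print(a,planner.inverse_kinematics(t,down(np.radians(a))))
r.movel(np.array([.50,.095,.38]))
r.move_ptp([.50,.095,.32],down(np.radians(70)))
im,K,E=cam("wrist"); save("w3",im)
for d in(-.11,0,.11): print(proj(K,E,C+d*RY+[0,0,.093]))
```

```text
(array([-0.6063, -0.3252, -0.5378]), 0.029901302340093666, 13.575)
-0.11 70 [-0.0727 -0.0963  1.9008 -0.      1.3371 -1.2944]
-0.11 124 [-0.0727 -0.0963  1.9008 -0.      1.3371 -2.2369]
-0.11 -110 [-0.0727 -0.0963  1.9008 -0.      1.3371  1.8472]
-0.11 -56 [-0.0727 -0.0963  1.9008 -0.      1.3371  0.9047]
0 70 [ 0.1311 -0.099   1.9033 -0.      1.3373 -1.0906]
0 124 [ 0.1311 -0.099   1.9033 -0.      1.3373 -2.0331]
0 -110 [ 0.1311 -0.099   1.9033 -0.      1.3373  2.051 ]
0 -56 [ 0.1311 -0.099   1.9033 -0.      1.3373  1.1085]
0.11 70 [ 0.3295 -0.0522  1.8593 -0.      1.3346 -0.8922]
0.11 124 [ 0.3295 -0.0522  1.8593 -0.      1.3346 -1.8347]
0.11 -110 [ 0.3295 -0.0522  1.8593 -0.      1.3346  2.2494]
0.11 -56 [ 0.3295 -0.0522  1.8593 -0.      1.3346  1.3069]
95 [-0.555  -0.0069  1.8495 -0.      1.299  -2.2131]
-85 [-0.555  -0.0069  1.8495 -0.      1.299   0.9285]
[207.8997 236.1739]
[288.7025 199.5968]
[374.5758 160.7243]
```

View pics/w3.png

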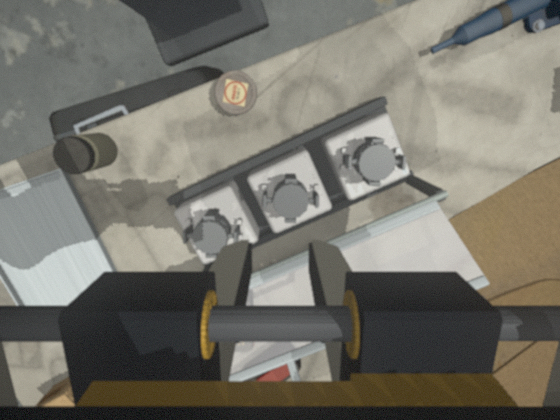

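The three caps show at (210,233), (289,198) and (374,161), within 3 px of the prediction, and their tab lines lie along the image x axis, so 70° is right. I'll take a close look above cap_c.

```bash
cat >> h.py <<'E'
C0=H-.06*RX; C0[2]=0
def cap_xy(d): return C0+d*RY
def look_cap(d,name,z=.20):
    p=cap_xy(d)
    r.move_ptp(p+[0,0,.32],down(np.radians(70))); r.set_gripper(.088,10); r.movel(p+[0,0,z],vel=.25)
    im,K,E=cam("wrist"); save(name,im); return im,K,E,p
E
python3 - <<'E'
from h import *
im,K,E,p=look_cap(.11,"w4")
print(proj(K,E,p+[0,0,.093])); np.savez("w4.npz",im=im,K=K,E=E)
E
```

```text
[278.6467 201.3333]
```

View pics/w4.png

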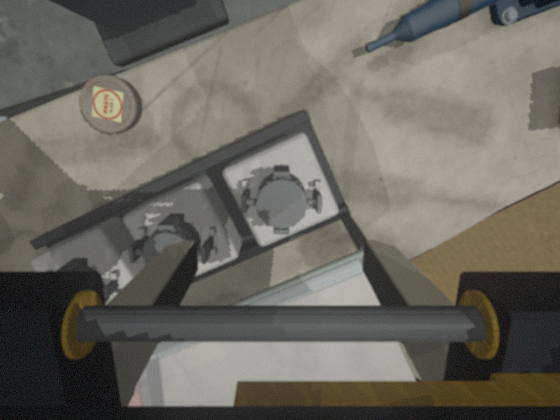

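Cap_c's top is centred at about (281,199), with tabs at (248,199) and (316,201). I'll check a Hough circle against that, then grip, turn and lift.

```bash
cat >> h.py <<'E'
def find_cap(im,K,E,p):
    u,v=proj(K,E,p+[0,0,.093]); g=cv2.medianBlur(cv2.cvtColor(im,cv2.COLOR_RGB2GRAY),3)
    u0,v0=int(u)-45,int(v)-45; g=cv2.resize(g[v0:v0+90,u0:u0+90],None,fx=3,fy=3,interpolation=cv2.INTER_CUBIC)
    c=cv2.HoughCircles(g,cv2.HOUGH_GRADIENT,1.5,200,param1=60,param2=15,minRadius=60,maxRadius=90)
    if c is None: return None
    x,y,R_=c[0,0]; x,y=u0+x/3,v0+y/3; return (u,v),(x,y,R_/3),onz(K,E,x,y,.093)
def take(q,d=None):
    """q: xy of cap axis; squeeze, turn 56 deg ccw, lift"""
    q=np.array([q[0],q[1],0]); 
    r.movel(q+[0,0,.13],vel=.15); r.movel(q+[0,0,.072],vel=.08); print("down",F())
    r.set_gripper(.04,25); print("grip",F())
    j=r.get_obs()["qpos"].copy(); 
    for k in range(4): j[5]-=np.radians(14); r.move_j(j); print("turn",F()[0],r.get_obs()["wrist_torque"])
    p=r.get_obs()["tool_pos"]
    r.movel(p+[0,0,.015],vel=.05); print("lift",F())
    r.movel(p+[0,0,.17],vel=.15); print("up",F())
E
python3 - <<'E'
from h import *
z=np.load("w4.npz"); p=cap_xy(.11)
c=find_cap(z["im"],z["K"],z["E"],p); print(c,p)
q=onz(z["K"],z["E"],281.5,200,.093); print(q)
take(q)
im,K,E=cam("scene"); save("s5",im[60:330,100:420],2)
E
```

```text
((np.float64(278.6466942849036), np.float64(201.33331595783528)), (np.float32(281.25), np.float32(203.75), np.float32(24.75)), array([0.5244, 0.2067, 0.093 ])) [0.5216 0.2054 0.    ]
[0.5214 0.208  0.093 ]
down (array([-0.0213,  0.2817,  0.7905]), 0.08793197621443084, 19.9667)
grip (array([-1.5611,  0.3244,  3.9333]), 0.05207248155092039, 20.6333)
turn [-0.4381  0.344   1.941 ] [ 0.0179 -0.2292  0.0509]
turn [-2.9946 -3.758   4.3596] [-0.6353  0.2794  0.0348]
turn [-1.843  -8.1521  4.6223] [-1.551   0.2336  0.0659]
turn [ -0.7498 -12.7018   4.4402] [-2.0663 -0.0729  0.0522]
lift (array([-0.1545,  0.1679, -2.002 ]), 0.051897234972430144, 22.45)
up (array([-0.691 ,  0.048 , -1.2672]), 0.05183558464691847, 23.6333)
```

View pics/s5.png

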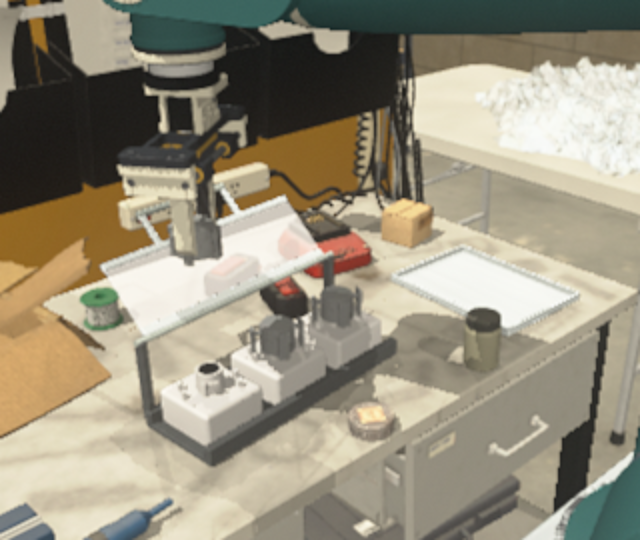

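Cap_c came off cleanly and tub c is open. Next I'll find the tray in the top view and place the cap.

```bash
cat >> h.py <<'E'
def tray():
    im,K,E=cam("top"); hsv=cv2.cvtColor(im,cv2.COLOR_RGB2HSV)
    m=((hsv[...,1]<30)&(hsv[...,2]>150)).astype(np.uint8); m[:, :300]=0; m[:150]=0; m[320:]=0; m[:,460:]=0
    m=cv2.morphologyEx(m,cv2.MORPH_CLOSE,np.ones((15,15)))
    c=max(cv2.findContours(m,cv2.RETR_EXTERNAL,cv2.CHAIN_APPROX_NONE)[0],key=cv2.contourArea)
    c=np.array([onz(K,E,*p[0],.010)[:2] for p in c],np.float32); (x,y),(w,h),a=cv2.minAreaRect(c)
    B=cv2.boxPoints(((x,y),(w,h),a)); e=[B[1]-B[0],B[2]-B[1]]; e=max(e,key=np.linalg.norm); e=e/np.linalg.norm(e); e*=np.sign(e[0])
    return np.array([x,y]),e,(w,h)
def place(slot):
    c,e,s=tray(); print("tray",c,e,s)
    if not (abs(max(s)-.24)<.02 and abs(min(s)-.17)<.02): print("ODD TRAY");return
    t=np.append(c+slot*e,0); a=np.arctan2(e[1],e[0])+np.pi/2; q=down(a)
    r.move_ptp(t+[0,0,.20],q); print(F()); r.movel(t+[0,0,.06],vel=.2); r.movel(t+[0,0,.022],vel=.05); print("set",F())
    r.set_gripper(.085,10); r.movel(t+[0,0,.20],vel=.25); print("away",F())
E
python3 - <<'E'
from h import *
place(.066)
im,K,E,p=look_cap(0,"w6"); print(find_cap(im,K,E,p),p); np.savez("w6.npz",im=im,K=K,E=E)
E
```

```text
tray [ 0.5274 -0.3092] [ 0.9996 -0.0283] (0.17257001996040344, 0.24299629032611847)
(array([ 0.2844, -0.129 , -2.2647]), 0.052148844929257226, 25.6333)
set (array([ 0.7737, -0.0135, -1.1285]), 0.05222733312183142, 27.3917)
away (array([ 0.3387,  0.0191, -0.3126]), 0.0852499126577172, 28.9667)
((np.float64(278.7771524262475), np.float64(201.3039689893246)), (np.float32(281.25), np.float32(204.25), np.float32(25.25)), array([0.5343, 0.0968, 0.093 ])) [0.5312 0.0958 0.    ]
```

View pics/w6.png

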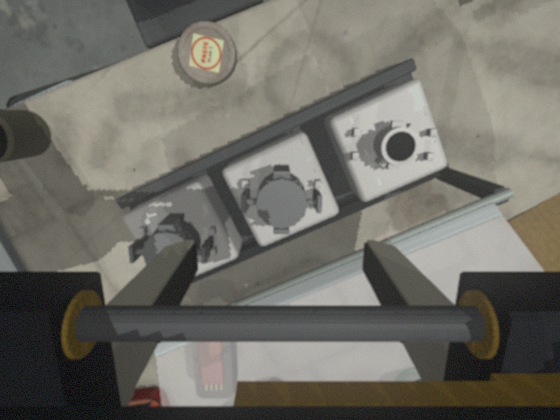

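Cap_b sits at the same pixel as cap_c did, (281,200), so the same correction applies. The tray now reads about 2-3 cm from its first position, so it was probably knocked. I'm placing by fresh readings anyway.

Run:
```python
from h import *
z=np.load("w6.npz"); q=onz(z["K"],z["E"],281.5,200,.093); print(q)
take(q)
im,K,E=cam("top"); save("t7",im[120:320,120:470],2.2)
place(0)
im,K,E,p=look_cap(-.11,"w8"); print(find_cap(im,K,E,p),p); np.savez("w8.npz",im=im,K=K,E=E)
```

```text
[0.5309 0.0983 0.093 ]
down (array([0.6567, 0.0313, 0.95  ]), 0.08814067547075417, 33.025)
grip (array([-0.6098, -0.6929,  3.9815]), 0.05215498884663881, 33.6917)
turn [ 0.8566 -0.051   1.6588] [ 0.0476 -0.126  -0.0026]
turn [-2.0589 -1.9912  3.2585] [-0.3849  0.221   0.0481]
turn [-0.0997 -5.9389  2.7225] [-1.2326  0.0415  0.0585]
turn [  0.3356 -10.3236   3.4145] [-1.7041 -0.2283  0.0894]
lift (array([ 0.0381,  0.0087, -2.9104]), 0.05171481785211661, 35.5083)
up (array([-0.0025, -0.0972, -2.1034]), 0.05188067517940246, 36.6917)
tray [ 0.5276 -0.3089] [ 0.9994 -0.0344] (0.17384253442287445, 0.24249407649040222)
(array([ 0.277 , -0.2216, -2.6643]), 0.0522171228420962, 38.3)
set (array([ 0.1045,  0.0115, -2.2331]), 0.052016752916195785, 40.0583)
away (array([-1.0997, -0.712 , -0.0849]), 0.08509511606490483, 41.6333)
((np.float64(278.89834146837865), np.float64(201.22976486594925)), (np.float32(277.75), np.float32(200.25), np.float32(29.699999)), array([ 0.5397, -0.0144,  0.093 ])) [ 0.5408 -0.0138  0.    ]
```

View pics/t7.png

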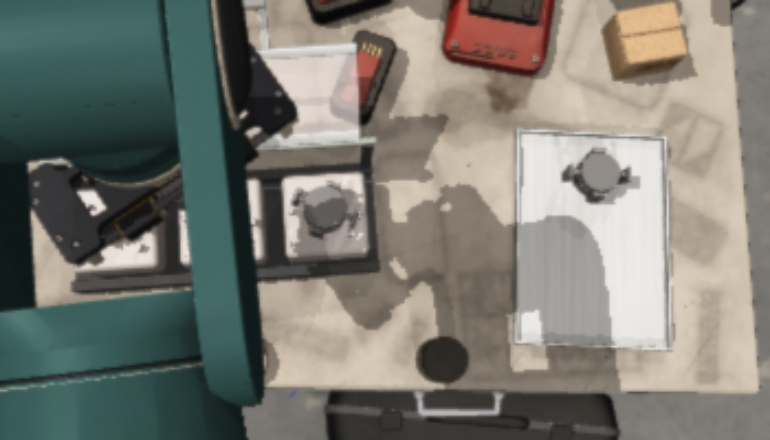

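View pics/w8.png

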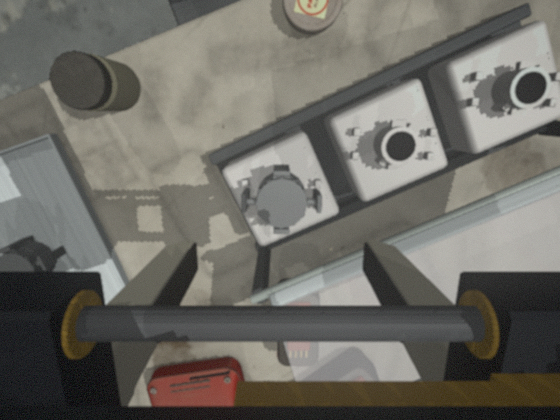

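Cap_c is standing in the tray, and cap_a shows at (281,200) as the others did. I'll take it the same way.

Run:
```python
from h import *
z=np.load("w8.npz"); q=onz(z["K"],z["E"],281.5,200,.093); print(q)
take(q)
place(-.066)
```

```text
[ 0.5406 -0.0114  0.093 ]
down (array([-0.2471, -0.6388,  0.1626]), 0.08804282236615722, 45.3333)
grip (array([-1.6704, -0.1757,  5.4653]), 0.052240493213696594, 46.0)
turn [-0.171   0.041   2.8025] [ 0.0432 -0.1784 -0.0235]
turn [-0.4503 -0.7526  2.1519] [-0.2522 -0.0098  0.0349]
turn [-1.1458 -5.4126  1.3726] [-0.8391 -0.0379  0.0683]
turn [ 0.5577 -6.8761  2.0891] [-1.228  -0.2381  0.1106]
lift (array([ 0.2701, -0.8148, -2.2361]), 0.05221366280199304, 47.8167)
up (array([ 0.6114, -1.1684, -2.7383]), 0.05216684430319693, 49.0)
tray [ 0.5276 -0.3094] [ 0.9993 -0.0368] (0.17033790051937103, 0.2422468662261963)
(array([ 0.1752,  0.5765, -1.6576]), 0.052101637510160295, 50.225)
set (array([ 1.8311, -0.6177, -1.9809]), 0.05215952231747766, 51.9833)
away (array([-0.2502,  0.3734,  0.2719]), 0.08518095848298134, 53.5583)
```

Run:
```python
from h import *
r.movel(r.get_obs()["tool_pos"]+[0,0,.16],vel=.25)
im,K,E=cam("top"); save("t9",im[120:320,120:470],2.2)
b=bar(2.4)-G; q=down(YAW)
r.move_ptp(b+[0,0,.14],q); r.set_gripper(.030,15); r.movel(b+[0,0,.05],vel=.15)
im,K,E=cam("wrist"); save("w9",im); print(proj(K,E,bar(2.4)),[proj(K,E,bar(2.4)+k*RY) for k in(-.06,.06)])
```

```text
[277.8997 234.878 ] [array([278.0671, 319.0459]), array([277.7049, 136.9297])]
```

View pics/t9.png

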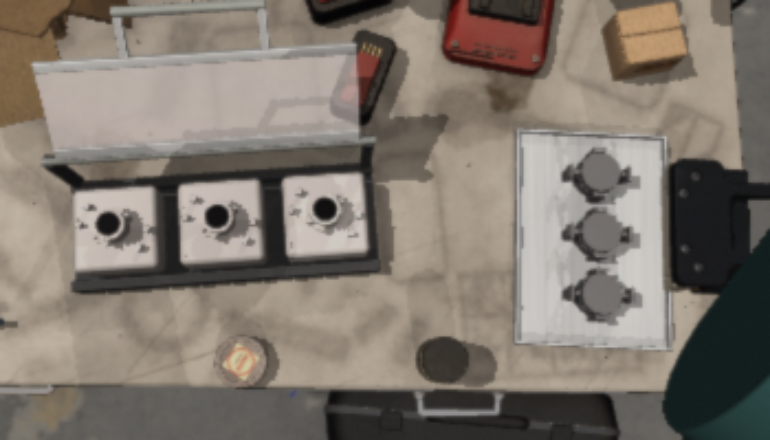

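View pics/w9.png

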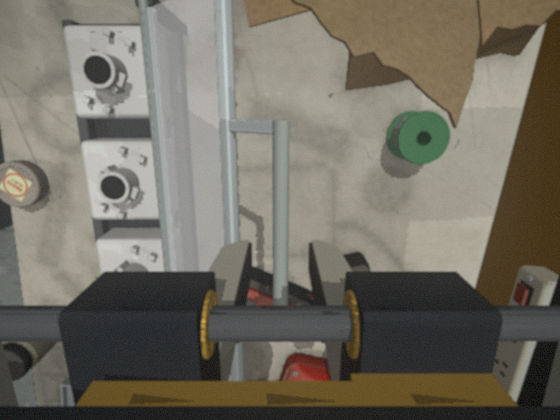

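All three caps stand in the tray, the tubs are open, and the bar (column 280) is centred between the fingers. Next I'll close the cover.

Run:
```python
from h import *
b=bar(2.4)-G
r.movel(b,vel=.08); r.set_gripper(0,15); print(F())
for phi in [*np.arange(2.25,.1,-.15),.08,.02,-.01,-.03]:
    r.movel(bar(phi)-G,vel=.07); f=F(); print(round(phi,2),*f)
    if np.linalg.norm(f[0])>50 or f[1]<.006: print("STOP");break
im,K,E=cam("scene"); save("s10",im[100:330,100:400],2)
```

```text
(array([4.2587, 0.0492, 2.5516]), 0.009399422711131967, 59.35)
2.25 [3.9919 0.8398 7.0385] 0.00930136233043007 59.8167
2.1 [3.3253 0.9    9.8073] 0.009452034758682823 60.2833
1.95 [ 1.3748  1.4265 10.1918] 0.009378771341842474 60.75
1.8 [0.4466 2.9382 8.7876] 0.009376022250686924 61.2167
1.65 [-1.7107  3.236   4.694 ] 0.009503296263138639 61.6833
1.5 [-1.8998  2.9799  0.1912] 0.00938537539315657 62.15
1.35 [-1.3917  2.6109 -3.6453] 0.009522269369299992 62.6167
1.2 [-1.9447  2.3632 -4.5282] 0.009363831925265027 63.0833
1.05 [-2.5949  2.3162 -1.6514] 0.009487601641578176 63.55
0.9 [-1.4734  0.7686 -2.901 ] 0.009106202103719969 64.0167
0.75 [ 1.9929  2.3616 -6.8017] 0.009577692697739105 64.4833
0.6 [ 4.1527  1.9135 -7.4396] 0.009305479653451762 64.95
0.45 [ 9.3907  3.3327 -7.8127] 0.009550818911495892 65.4167
0.3 [14.2344  4.1935 -7.5649] 0.009511193739330882 65.8833
0.15 [18.4743  3.6882 -5.5563] 0.009345611781967982 66.35
0.08 [21.0372  4.1086 -4.4034] 0.009625465412745076 66.65
0.02 [22.4884  4.4807 -3.4758] 0.009762995371678537 66.925
-0.01 [16.8759  3.206   6.0162] 0.009216929662478458 67.175
-0.03 [11.6649  3.1037 13.4515] 0.009526990122853145 67.425
```

View pics/s10.png

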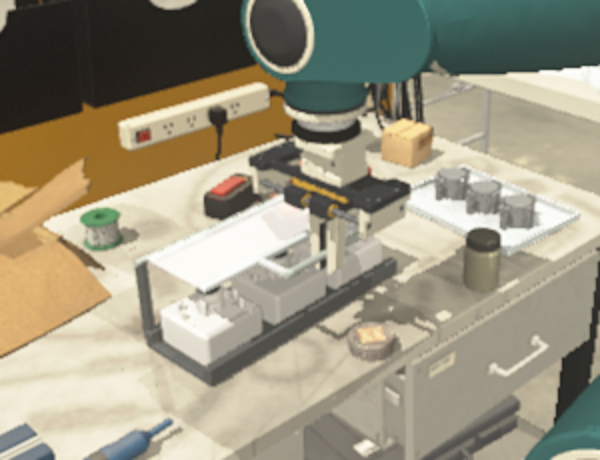

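The force on the bar reversed at φ≈0, so it has reached the stop. I'll let go, then press lightly on top of the bar with closed fingers to confirm its height.

Run:
```python
from h import *
r.set_gripper(.026,10); p=r.get_obs()["tool_pos"]; r.movel(p+[0,0,.07],vel=.1); r.set_gripper(0,10)
b=bar(0)
for z in np.arange(.13,.1125,-.0015):
    r.movel(np.array([b[0],b[1],z]),vel=.03); f=F()
    if f[0][2]>8: break
print(z,f,r.get_obs()["tool_pos"])
r.movel(np.array([b[0],b[1],.26]),vel=.15)
r.move_ptp([.35,-.2,.35],down(YAW))
r.move_j([-1.216,.116,1.442,0,1.584,-.038])
for n,s in(("top",(slice(120,320),slice(120,470))),):
    im,K,E=cam(n); save("t11",im[s],2.2)
```

```text
0.118 (array([-7.8595, -0.7365, 18.1442]), 0.0002225684958685428, 72.6583) [0.4448 0.0882 0.1197]
```

View pics/t11.png

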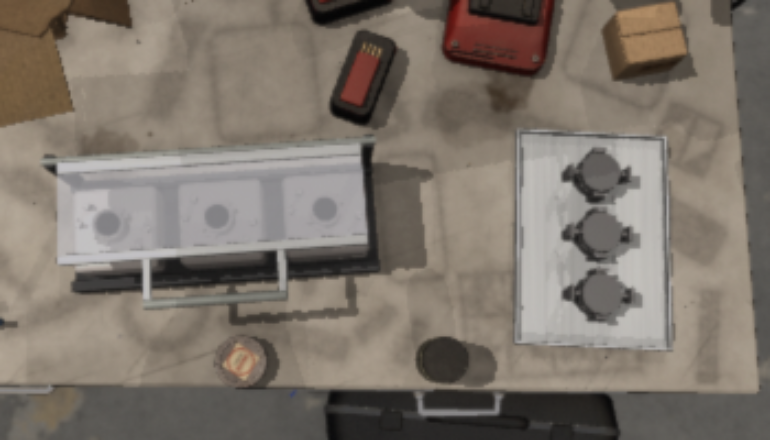

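```bash
python3 -c "
from h import *
print(r.get_obs()['t']); job_done()"
```

```text
76.675
the job is handed in; nothing more can be done
```

The job is done and handed in at about 77 s of the 210 s limit. I folded the cover back to about 2.4 rad, took off all three caps and stood them in the tray, then folded the cover fully down.

**Last checks:**
- **Cover:** pressing on the pull bar from above, the fingertips stopped at 119.7 mm. A fully closed cover should put the top of the bar at 120 mm.
- **Caps and tubs:** the final top view shows three open tubs under the cover and three caps in the tray.
- **Other things on the bench:** the battery, jar and tin are where they were in the earlier views.
- **Arm:** it is parked clear and touching nothing.

**What disagreed:**
- **Tray:** it had moved about 2–3 cm before the first cap was placed, and the robot had not touched it. I measured it again before each placing.
- **Cap positions:** the circle fit disagreed with my reading of the images by up to about 4 px, so I used my reading. All three caps gripped and came off cleanly.
- **Highest wrist force:** about 29 N, when the gripper first closed on the bar.

I viewed 15 pictures, one over the budget of 14.

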